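# Feed a heat sink through the guarded deburrer with the push stick

## Robot

A 6-joint arm with a two-finger parallel gripper is mounted at the origin on a cart in front of the work surface, level with it; the furniture and walls round the work are solid. World frame = base frame: x ahead of the robot, y to its left, z up, the work surface at z = 0. Lengths are in m, angles in rad, forces in N, time in s.
With the tool pointing down it reaches from about 0.375 to 0.9 m from the base axis. Payload 3.1 kg.
Tool frame: the origin (TCP) lies at the very end of the fingers, on their centre line; the grasp point (between the pads) lies 19 mm behind it; z points along the fingers, y is the direction in which the jaws open and shut (so a half turn about z gives the same grasp; the last joint's range is limited). The gripper opens to 85 mm and grips with 20 to 120 N. Pads are 22 mm wide; open, the fingers measure 114 mm over their backs; the gripper's body (76 mm by 85 mm) begins 54 mm behind the grasp point. The pads swing forward as they close: fully open they stand 13 mm farther back than shut.
Start: joints at [1.016, 0.527, 1.433, -0, 1.181, -0.178], TCP at [0.229, 0.581, 0.231] pointing down, gripper open.
Joint ranges: [-3.08, 3.08], [-0.75, 2.2], [0.22, 2.44], [-1.43, 4.57], [0, 2.65], [-2.85, 2.85]. Speed limits (rad/s): [2.79, 2.79, 3.14, 3.14, 3.14, 3.14].

## Interface

Orientations are given as a unit quaternion [x, y, z, w].
In Python, from station import manip gives the robot as it stands.
- The arm moves only by the tool send_rows, never from a script. Its argument "motion" is a list of rows, each an object with "gripper": the finger opening in mm, from 0 to 85.4; "travel": the shift along the tool's x, y, z in mm, a list of three; "rotation": the turn, a rotation vector about the tool's x, y, z in degrees, a list of three. In form: [{"gripper": gripper, "travel": [x, y, z], "rotation": [ax, ay, az]}, ...]. A call has 1 to 12 rows; each row shifts and turns the commanded pose from where the row before left it, along the tool's axes as they then stand; what a row does not reach is not made up. A row lasts 1/12 s, in which the tool goes at most 41.7 mm and 7.16 degrees, less where a joint would pass 70% of its speed; a pose out of reach is approached as far as the arm can. A call is refused whole if a number of a shift passes 41.7 or a number of a turn 7.16, either way. A call with a gripper value outside its range is refused whole. The fingers move at their own pace and stop on an object; "newtons" is the grip in N (left out, the last holds). Time passes only in rows, so rows that do not move let the fingers close. It gives the time, the measured TCP pose, the force and the opening at its end, in the units of the state.
- manip.sense(): the state, without advancing time (a new reading comes with each control period).
- manip.snapshot(name): name is "scene" or "top" or "wrist"; returns the picture (420x560x3 uint8, red, green, blue); there is no depth.
- manip.calibration(name): a dict with "fx", "fy", "cx", "cy" (pixels), "cam_to_world" (4x4, takes a point from camera to world coordinates). Camera axes: x right, y down, z forward; pixel columns grow to the right and rows downward; lengths in m; the calibration is good to about 2 mm. The wrist camera is an equidistant fisheye: a pixel r from the principal point sees the ray r / f radians off the axis. A picture is of the moment at which its call begins: read the wrist's pose just before it. calibration takes no time and is no camera call; for the wrist camera it gives the pose at the moment of the call.
- manip.sign_off(): hands the job in, once; it reports no verdict.
The state is a dict: "t": time; "q": joint angles; "qd": joint speeds; "tau": joint torques, N m; "tcp_pos": TCP position; "tool_rot": TCP orientation; "force": force on the tool from outside, world axes, zero at the start; "ft_torque": the same for the moment, N m; "finger_gap": opening from 0.0 (shut) to 1.0 (fully open).
Only numpy, scipy, OpenCV 4.12 (cv2) and the standard library are available. Lean on these libraries where they do the work, as an engineer would, in place of code of your own. Each camera call takes 0.05 s, during which the arm holds its last target. There are 200 camera calls.

## Task

Lay the finned heat sink flat, fins up, between the rails on the infeed side of the small deburring machine, with its fins running along the feed direction, and let go of it. Then take the wooden push stick and push the heat sink with the stick's nose through the low opening under the guard until it rests against the end stop on the far side, keeping the gripper out from under the guard and off the heat sink once it has started in. Finally set the stick down upright on its sole on the worktop, clear of the machine, and leave the other things on the bench where they are.

Things in the scene. Friction and masses are not known exactly. Their poses are not given: they have to be found in the camera images.
- deburrer: Small grey bench deburrer fixed to the worktop, bed 225 x 100 mm, round motor on its -y side reaching y = -107 mm. Origin on the worktop midway under the guard; +x is the feed direction, z up. Flat steel bed, top 24 mm above the worktop, from x = -140 (infeed end, open) to +85 mm. The guard hood spans x = -25 to +25 mm; its top is 90 mm up with a 10 mm knob on it.
- bed_mid (a point): Point on the bed's top midway under the guard, 24 mm above the deburrer's origin, same axes. The opening through the guard is 49 mm wide (y = -24.5 to +24.5) and 28 mm high above the bed, 50 mm long.
- infeed_mid (a point): Point on the bed's top midway between the infeed rails, 85 mm before the guard's middle (x = -85 mm): a good place for the heat sink's centre. Rails stand 8 mm above the bed, inner faces 55 mm apart from x = -140 to -45 mm, then tapering to 49 mm at the guard.
- stop_face (a point): Foot of the end stop's face on the bed, 80 mm past the guard's middle (x = +80 mm); the stop is 16 mm high. The heat sink's centre is 22.5 mm before it when touching. The outfeed rails are 8 mm high and 49 mm apart.
- heat_sink_mid (a point): Centre (half-way up) of the dark finned heat sink, 45 x 45 mm and 22 mm high, loose, about 0.12 kg. Its fins run along its x axis, z points up out of the fins. It can be pinched on either pair of sides as far as its neighbours allow; a loupe stands close to its -x side.
- stick_grip (a point): Middle of the upright handle of the loose wooden push stick (0.09 kg), 60 mm above its sole; handle 28 mm along x, 16 mm along y (pinch across y), top 80 mm above the sole. Stick axes: +x to the nose, z up. Below is the bar that stands on its sole, 28 mm wide, 14 mm high, from x = -15 to +125 mm of the handle's middle; it fits through the opening.
- push_stick: The push stick as a whole; origin on its sole under the handle, axes as for stick_grip. The flat end face (nose) of its bar, 28 mm wide and 14 mm high, 125 mm ahead of the handle's middle, pushes the heat sink.
- heat_sink: The heat sink as a whole; origin at the centre of its underside, axes as for heat_sink_mid.
- loupe: Black eye loupe, 40 mm across, 36 mm high, loose bystander next to the heat sink; origin under its centre.
- croc_clip: Black clip, 45 x 12 mm (long along its y), 16 mm high, loose bystander beside the push stick; origin under its centre.
- film_tape: Roll of tape lying flat, 53 mm across, 12 mm high, loose bystander behind the machine's outfeed; origin under its centre.
- usb_dongle: Dark adapter, 68 x 30 mm (long along x), 12 mm high, loose bystander in front of the machine; origin under its centre.
- dropper_amber: Small dropper bottle, 25 mm across, 56 mm high, standing loose behind the machine's infeed; bystander; origin under its centre.
Not all that is in view belongs to the job. Of the things shaped like the push_stick, the wooden one is meant. What is shaped like the heat_sink but pink or purple is not meant.

How it is judged:
On the way, in this order (a step that is already met when the one before it is completed fails the run):
1. the heat sink lies released and flat, fins up, between the rails on the infeed bed, fins along the feed, wholly before the guard (x of heat_sink in the frame of bed_mid between -0.125 and -0.047 m and y of heat_sink in the frame of bed_mid between -0.008 and 0.008 m and z of heat_sink in the frame of bed_mid between -0.003 and 0.003 m and angle between heat_sink's own z axis and vertical below 0.1 rad and angle between the x axis of heat_sink and the x axis of deburrer, either way round below 0.25 rad and contact force between heat_sink and the fingers below 0.05 N), for 0.2 s.
2. the push stick is pushing the heat sink along under the guard (x of heat_sink in the frame of bed_mid between -0.025 and 0.035 m and contact force between heat_sink and push_stick above 0.05 N and contact force between push_stick and the fingers above 0.5 N), for 0.05 s.
3. the heat sink lies against the end stop (x of heat_sink in the frame of bed_mid above 0.0535 m), for 0.1 s.
At the end, for the whole second after the job is handed in: The heat sink lies flat, fins up and along the feed, on the outfeed bed within 4 mm of the end stop; the push stick stands upright on its sole on the worktop, not touching the machine; both are at rest and released (x of heat_sink in the frame of bed_mid between 0.0535 and 0.061 m and y of heat_sink in the frame of bed_mid between -0.008 and 0.008 m and z of heat_sink in the frame of bed_mid between -0.003 and 0.003 m and angle between heat_sink's own z axis and vertical below 0.1 rad and angle between the x axis of heat_sink and the x axis of deburrer, either way round below 0.25 rad and height (world z) of push_stick between -0.004 and 0.004 m and angle between push_stick's own z axis and vertical below 0.06 rad and contact force between push_stick and deburrer below 0.05 N and contact force between push_stick and the fingers below 0.05 N and linear speed of each of heat_sink, push_stick below 0.01 m/s).
It fails at once if the gripper touches the heat sink once it has entered under the guard (x of heat_sink in the frame of bed_mid between -0.04 and 0.07 m and contact force between heat_sink and the arm above 0.5 N and y of heat_sink in the frame of bed_mid between -0.02 and 0.02 m and z of heat_sink in the frame of bed_mid below 0.02 m).
It fails at once if the gripper reaches into the opening under the guard (x of the grasp point in the frame of bed_mid between -0.03 and 0.03 m and y of the grasp point in the frame of bed_mid between -0.03 and 0.03 m and z of the grasp point in the frame of bed_mid below 0.03 m).
It fails at once if a bystander is pushed more than 20 mm from its place or knocked over (distance of any of loupe, croc_clip, film_tape, usb_dongle, dropper_amber from where it was at the start of the episode above 0.02 m or angle between any of dropper_amber, loupe's own z axis and vertical above 0.5 rad).
It also fails if it takes over 72 s, if anything falls off the work surface, if the arm or the gripper's body presses on something with over 40 N, if the wrist force passes 120 N, or if a joint passes its speed limit or range.

## Working session

There is one attempt and no reset: what is moved stays moved. The work goes in short steps, Python scripts to look and compute and a tool call to move; the robot and the scene stay as the last step left them, time stands still between calls to the robot, and variables do not carry over. Pictures are saved under pics/ and viewed, about 8 in all and at most 12, crops included, and the job is handed in when it is done.

Besides the shell and the picture viewer there is one more tool, called after ">>>" as name(argument=value, ...), one argument or row to a line, values as JSON. send_rows: Moves the arm, as the interface text tells. Its arguments: {"type":"object","properties":{"motion":{"type":"array","items":{"type":"object","properties":{"gripper":{"type":"number"},"travel":{"type":"array","items":{"type":"number"}},"rotation":{"type":"array","items":{"type":"number"}}}}},"newtons":{"type":"number"}},"required":["motion"]}

```bash
mkdir -p pics; ls; python3 - <<'E'
from station import manip
import cv2
s=manip.sense();print(s['t'],s['tcp_pos'],s['tool_rot'])
for n in("scene","top"):
    im=manip.snapshot(n)[:,:,::-1];cv2.imwrite(f"pics/{n}0.png",cv2.resize(im,(800,600),interpolation=cv2.INTER_CUBIC))
    cv2.imwrite(f"pics/{n}_raw.png",im)
    c=manip.calibration(n);print(c)
E
```

```text
pics
0.0 [0.22896347 0.58079275 0.23033936] [ 1.86763067e-01  9.82404396e-01 -1.00616202e-03 -3.82278101e-04]
{'fx': 387.3486437288686, 'fy': 387.3486437288686, 'cx': 275.98466251418483, 'cy': 206.7432918446195, 'cam_to_world': array([[-0.44405306, -0.56929534,  0.69189573, -0.07076196],
       [-0.89590116,  0.27061037, -0.35232249,  0.44105475],
       [ 0.0133414 , -0.77632007, -0.63019771,  0.59025614],
       [ 0.        ,  0.        ,  0.        ,  1.        ]])}
{'fx': 384.96407270734716, 'fy': 384.96407270734716, 'cx': 279.5699198100608, 'cy': 203.6242219481047, 'cam_to_world': array([[-0.02546394, -0.98966377,  0.14112836,  0.39157064],
       [-0.99961097,  0.02681432,  0.00767473,  0.1076673 ],
       [-0.01137967, -0.14087803, -0.98996156,  0.98335284],
       [ 0.        ,  0.        ,  0.        ,  1.        ]])}
```

View pics/top0.png

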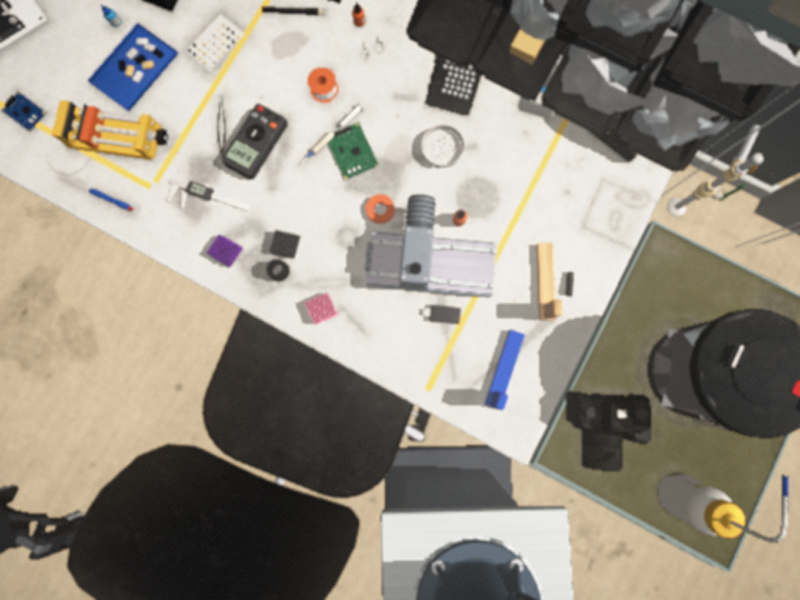

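View pics/scene0.png

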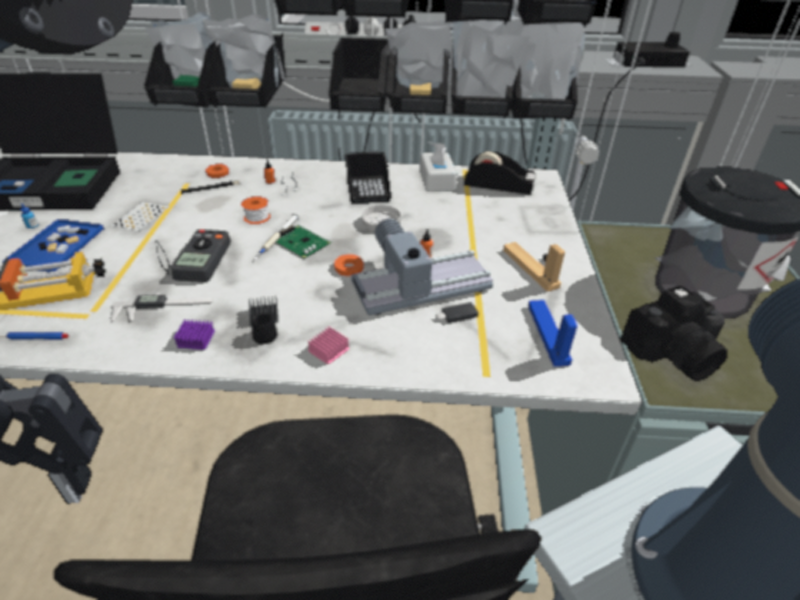

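The top view shows the deburrer near (430,262) with its infeed to the right. The dark heat sink is at (285,243) with the loupe at (278,270), and the wooden stick's handle is at (550,310) with its nose at (545,243). I'll enlarge that part.

```bash
cat > h.py <<'E'
import numpy as np, cv2
from station import manip
from scipy.spatial.transform import Rotation as R
def ray2world(c,d,z):
    T=np.array(c['cam_to_world']);w=T[:3,:3]@d
    return T[:3,3]+w*(z-T[2,3])/w[2]
def pix(n,u,v,z,c=None):
    c=c or manip.calibration(n)
    x=(u-c['cx'])/c['fx'];y=(v-c['cy'])/c['fy']
    if n=='wrist':
        r=np.hypot(x,y); d=np.array([x/r*np.sin(r),y/r*np.sin(r),np.cos(r)]) if r>1e-9 else np.array([0,0,1.])
    else: d=np.array([x,y,1.])
    return ray2world(c,d,z)
E
python3 - <<'E'
import cv2
im=cv2.imread('pics/top_raw.png')
cv2.imwrite('pics/crop1.png',cv2.resize(im[125:293,130:410],None,fx=2.857,fy=2.857,interpolation=cv2.INTER_CUBIC))
E
```

```text
(no output)
```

View pics/crop1.png

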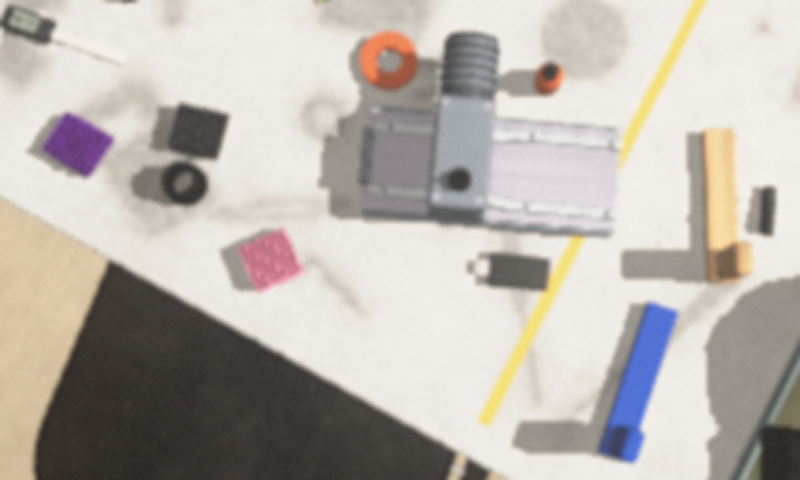

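```bash
python3 - <<'E'
from h import *
c=manip.calibration('top')
for n,x,y,z in [('hsA',182,103,.022),('hsB',229,115,.022),('hsC',217,158,.022),('hsD',170,150,.022),('loupe',184,184,.036),
 ('inT',620,127,.024),('inB',614,235,.024),('outT',372,107,.024),('outB',361,214,.024),
 ('knob',458,180,.1),('railT0',500,135,.032),('railT1',618,143,.032),('railB0',490,200,.032),('railB1',614,213,.032),
 ('noseL',704,130,.014),('noseR',733,129,.014),('barRearL',710,281,.014),('handle',737,258,.08),('clip',766,210,.016),
 ('dropper',548,72,.056),('dongle',512,271,.012),('bluenose',660,308,.014),('bluehandle',625,440,.08),('pink',268,262,.022)]:
    print(n,pix('top',130+x/2.857,125+y/2.857,z,c).round(4))
print(R.from_quat(manip.sense()['tool_rot']).as_matrix().round(3), manip.calibration('wrist'))
E
```

```text
hsA [0.6451 0.3329 0.022 ]
hsB [0.6328 0.2905 0.022 ]
hsC [0.5938 0.3013 0.022 ]
hsD [0.6022 0.3434 0.022 ]
loupe [0.5684 0.3274 0.036 ]
inT [ 0.6115 -0.0587  0.024 ]
inB [ 0.5147 -0.0486  0.024 ]
outT [0.636  0.1619 0.024 ]
outB [0.5394 0.1734 0.024 ]
knob [0.5536 0.0886 0.1   ]
railT0 [0.6054 0.0488 0.032 ]
railT1 [ 0.5953 -0.0548  0.032 ]
railB0 [0.5475 0.0596 0.032 ]
railB1 [ 0.533  -0.0482  0.032 ]
noseL [ 0.6089 -0.1356  0.014 ]
noseR [ 0.6091 -0.1616  0.014 ]
barRearL [ 0.4729 -0.1326  0.014 ]
handle [ 0.4857 -0.1396  0.08  ]
clip [ 0.5344 -0.1855  0.016 ]
dropper [0.6547 0.0068 0.056 ]
dongle [0.4865 0.0412 0.012 ]
bluenose [ 0.4503 -0.0873  0.014 ]
bluehandle [ 0.3409 -0.0401  0.08  ]
pink [0.4992 0.2562 0.022 ]
[[-0.93   0.367 -0.001]
 [ 0.367  0.93  -0.002]
 [ 0.    -0.002 -1.   ]] {'fx': 325.19226210127806, 'fy': 325.19226210127806, 'cx': 282.14546303871253, 'cy': 209.5815339192499, 'cam_to_world': array([[ 0.36673232,  0.87898668,  0.30477832,  0.15196531],
       [ 0.93032368, -0.34568606, -0.12247037,  0.6118353 ],
       [-0.00229221,  0.32845634, -0.94451637,  0.37218456],
       [ 0.        ,  0.        ,  0.        ,  1.        ]])}
```

>>> send_rows(
  motion=[
    {"gripper": 70, "travel": [-38.4, -8.5, 6.7]},
    {"gripper": 70, "travel": [-38.4, -8.5, 6.7]},
    {"gripper": 70, "travel": [-38.4, -8.5, 6.7]},
    {"gripper": 70, "travel": [-38.4, -8.5, 6.7]},
    {"gripper": 70, "travel": [-38.4, -8.5, 6.7]},
    {"gripper": 70, "travel": [-38.4, -8.5, 6.7]},
    {"gripper": 70, "travel": [-38.4, -8.5, 6.7]},
    {"gripper": 70, "travel": [-38.4, -8.5, 6.7]},
    {"gripper": 70, "travel": [-38.4, -8.5, 6.7]},
    {"gripper": 70, "travel": [-38.4, -8.5, 6.7]},
    {"gripper": 70, "travel": [-38.4, -8.5, 6.7]},
    {"gripper": 70, "travel": [-38.4, -8.5, 6.7], "rotation": [0, 0, -6.5]},
  ],
  newtons=40,
)

```text
validation failed for argument at $.mo...
```

```bash
cat >> h.py <<'E'
def to(p,yaw):
    "shift in mm along present tool axes and turn about tool z (deg) to TCP p with tool y at yaw"
    s=manip.sense();M=R.from_quat(s['tool_rot']).as_matrix()
    y0=np.degrees(np.arctan2(M[1,1],M[0,1]))
    print('t',round(s['t'],2),'tcp',np.round(s['tcp_pos'],4),'yaw',round(y0,2),'tilt',np.round(M[:2,2],3),'gap',round(s['finger_gap'],3),'F',np.round(s['force'],1))
    print('tool shift mm',(M.T@(np.array(p)-s['tcp_pos'])*1e3).round(1),'turn z',round(-((yaw-y0+180)%360-180),2))
def wsnap(name,f=1):
    c=manip.calibration('wrist');im=manip.snapshot('wrist')[:,:,::-1]
    cv2.imwrite(f'pics/{name}_raw.png',im);cv2.imwrite(f'pics/{name}.png',cv2.resize(im,(800,600),interpolation=cv2.INTER_CUBIC))
    import pickle;pickle.dump(c,open(f'pics/{name}.pkl','wb'))
E
python3 - <<'E'
from h import *
to([.6185,.317,.15],75)
wsnap('w1')
E
```

```text
t 0.1 tcp [0.229  0.5808 0.2304] yaw 68.47 tilt [-0.001 -0.002] gap 0.999 F [ 0.8 -0.7 -0.1]
tool shift mm [-459.2 -102.3   80.5] turn z -6.53
```

View pics/w1.png

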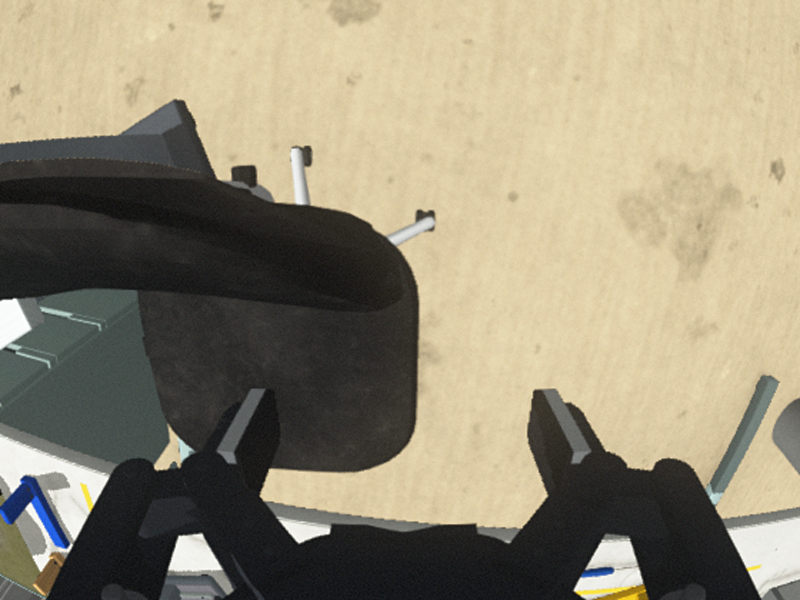

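The move was refused, so this wrist view only shows the chair and floor. Every row probably needs all three fields, so I'll resend it that way.

>>> send_rows(
  motion=[
    {"gripper": 70, "travel": [-38.4, -8.5, 6.7], "rotation": [0, 0, 0]},
    {"gripper": 70, "travel": [-38.4, -8.5, 6.7], "rotation": [0, 0, 0]},
    {"gripper": 70, "travel": [-38.4, -8.5, 6.7], "rotation": [0, 0, 0]},
    {"gripper": 70, "travel": [-38.4, -8.5, 6.7], "rotation": [0, 0, 0]},
    {"gripper": 70, "travel": [-38.4, -8.5, 6.7], "rotation": [0, 0, 0]},
    {"gripper": 70, "travel": [-38.4, -8.5, 6.7], "rotation": [0, 0, 0]},
    {"gripper": 70, "travel": [-38.4, -8.5, 6.7], "rotation": [0, 0, 0]},
    {"gripper": 70, "travel": [-38.4, -8.5, 6.7], "rotation": [0, 0, 0]},
    {"gripper": 70, "travel": [-38.4, -8.5, 6.7], "rotation": [0, 0, 0]},
    {"gripper": 70, "travel": [-38.4, -8.5, 6.7], "rotation": [0, 0, 0]},
    {"gripper": 70, "travel": [-38.4, -8.5, 6.7], "rotation": [0, 0, 0]},
    {"gripper": 70, "travel": [-38.4, -8.5, 6.7], "rotation": [0, 0, -6.5]},
  ],
  newtons=40,
)

```text
t: 1.15
tcp_pos: [0.6217, 0.3159, 0.1501]
tool_rot: [0.13, 0.992, -0.0, -0.0]
force: [-0.2, 0.6, 0.3]
finger_gap: 0.821
```

```bash
python3 - <<'E'
from h import *
to([.6185,.317,.15],75)
wsnap('w2')
E
```

```text
t 1.15 tcp [0.6217 0.3159 0.1501] yaw 75.05 tilt [-0.001 -0.   ] gap 0.821 F [-0.2  0.6  0.3]
tool shift mm [3.4 0.2 0.1] turn z 0.05
```

View pics/w2.png

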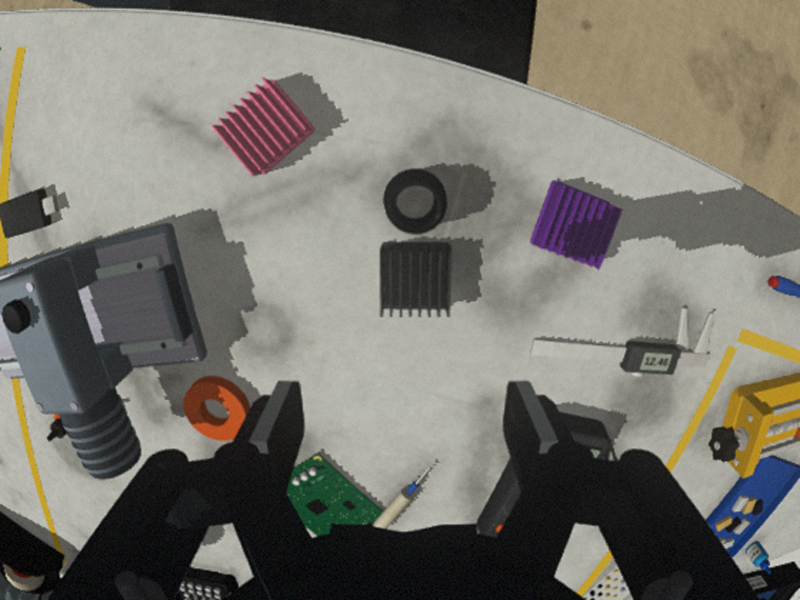

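The wrist view shows the dark sink with its top corners near (381,242), (450,240), (451,308) and (380,309). The fins run along tool x, and the loupe is at (415,200).

```bash
python3 - <<'E'
from h import *
import pickle
c=pickle.load(open('pics/w2.pkl','rb'))
for x,y,z in [(381,242,.022),(450,240,.022),(451,308,.022),(380,309,.022),(451,317,.002),(380,317,.002),(415,200,.036),
 (165,226,.024),(204,357,.024)]: print(x,y,pix('wrist',x*.7,y*.7,z,c).round(4))
E
```

```text
381 242 [0.5939 0.3097 0.022 ]
450 240 [0.6032 0.3496 0.022 ]
451 308 [0.6452 0.3404 0.022 ]
380 309 [0.6345 0.2976 0.022 ]
451 317 [0.6592 0.3392 0.002 ]
380 317 [0.6469 0.2931 0.002 ]
415 200 [0.5731 0.3356 0.036 ]
165 226 [0.5444 0.1792 0.024 ]
204 357 [0.6367 0.1705 0.024 ]
```

>>> send_rows(
  motion=[
    {"gripper": 70, "travel": [3.7, 7.4, 24], "rotation": [0, 0, 0]},
    {"gripper": 70, "travel": [0, 0, 30], "rotation": [0, 0, 0]},
    {"gripper": 70, "travel": [0, 0, 30], "rotation": [0, 0, 0]},
    {"gripper": 70, "travel": [0, 0, 30], "rotation": [0, 0, 0]},
    {"gripper": 70, "travel": [0, 0, 20], "rotation": [0, 0, 0]},
    {"gripper": 70, "travel": [0, 0, 10], "rotation": [0, 0, 0]},
    {"gripper": 40, "travel": [0, 0, 0], "rotation": [0, 0, 0]},
    {"gripper": 40, "travel": [0, 0, 0], "rotation": [0, 0, 0]},
    {"gripper": 40, "travel": [0, 0, 0], "rotation": [0, 0, 0]},
    {"gripper": 40, "travel": [0, 0, 0], "rotation": [0, 0, 0]},
    {"gripper": 35, "travel": [0, 0, 0], "rotation": [0, 0, 0]},
    {"gripper": 35, "travel": [0, 0, 0], "rotation": [0, 0, 0]},
  ],
  newtons=40,
)

```text
t: 2.2
tcp_pos: [0.6195, 0.3257, 0.0081]
tool_rot: [0.131, 0.991, 0.0, 0.001]
force: [0.5, 0.7, -0.7]
finger_gap: 0.515
```

>>> send_rows(
  motion=[
    {"gripper": 35, "travel": [0, 0, -32], "rotation": [0, 0, 0]},
    {"gripper": 35, "travel": [0, 0, -40], "rotation": [0, 0, 0]},
    {"gripper": 35, "travel": [0, 0, -40], "rotation": [0, 0, 0]},
    {"gripper": 35, "travel": [-2, -18, -40], "rotation": [0, 0, 0]},
    {"gripper": 35, "travel": [-4, -38, -20], "rotation": [0, 0, 0]},
    {"gripper": 35, "travel": [-4, -38, -20], "rotation": [0, 0, 0]},
    {"gripper": 35, "travel": [-4, -38, 0], "rotation": [0, 0, 0]},
    {"gripper": 35, "travel": [-4, -38, 0], "rotation": [0, 0, 0]},
    {"gripper": 35, "travel": [-4, -38, 0], "rotation": [0, 0, 0]},
    {"gripper": 35, "travel": [-4, -38, 0], "rotation": [0, 0, 0]},
    {"gripper": 35, "travel": [-4, -38, 0], "rotation": [0, 0, 0]},
    {"gripper": 35, "travel": [-4, -38, 0], "rotation": [0, 0, 0]},
  ],
)

```text
t: 3.2
tcp_pos: [0.5682, 0.0075, 0.1963]
tool_rot: [0.131, 0.991, -0.0, 0.001]
force: [0.8, -0.2, -0.8]
finger_gap: 0.511
```

>>> send_rows(
  motion=[
    {"gripper": 35, "travel": [0, 0, 0], "rotation": [0, 0, 6.8]},
    {"gripper": 35, "travel": [0, 0, 0], "rotation": [0, 0, 6.8]},
    {"gripper": 35, "travel": [0, 0, 0], "rotation": [0, 0, 6.8]},
    {"gripper": 35, "travel": [0, 0, 0], "rotation": [0, 0, 6.8]},
    {"gripper": 35, "travel": [0, 0, 0], "rotation": [0, 0, 6.8]},
    {"gripper": 35, "travel": [0, 0, 0], "rotation": [0, 0, 6.8]},
    {"gripper": 35, "travel": [0, 0, 0], "rotation": [0, 0, 6.8]},
    {"gripper": 35, "travel": [0, 0, 0], "rotation": [0, 0, 6.8]},
    {"gripper": 35, "travel": [0, 0, 0], "rotation": [0, 0, 6.8]},
    {"gripper": 35, "travel": [0, 0, 0], "rotation": [0, 0, 6.8]},
    {"gripper": 35, "travel": [0, 0, 0], "rotation": [0, 0, 6.8]},
    {"gripper": 35, "travel": [0, 0, 0], "rotation": [0, 0, 6.6]},
  ],
)

```text
t: 4.2
tcp_pos: [0.5687, 0.0092, 0.1961]
tool_rot: [0.748, 0.664, 0.0, 0.0]
force: [1.4, -1.2, -1.3]
finger_gap: 0.513
```

```bash
python3 - <<'E'
from h import *
to([.570,.003,.2],-6.35)
wsnap('w3')
E
```

```text
t 4.2 tcp [0.5687 0.0092 0.1961] yaw -6.77 tilt [ 0.001 -0.   ] gap 0.513 F [ 1.4 -1.2 -1.3]
tool shift mm [-6.   2.  -3.9] turn z -0.42
```

View pics/w3.png

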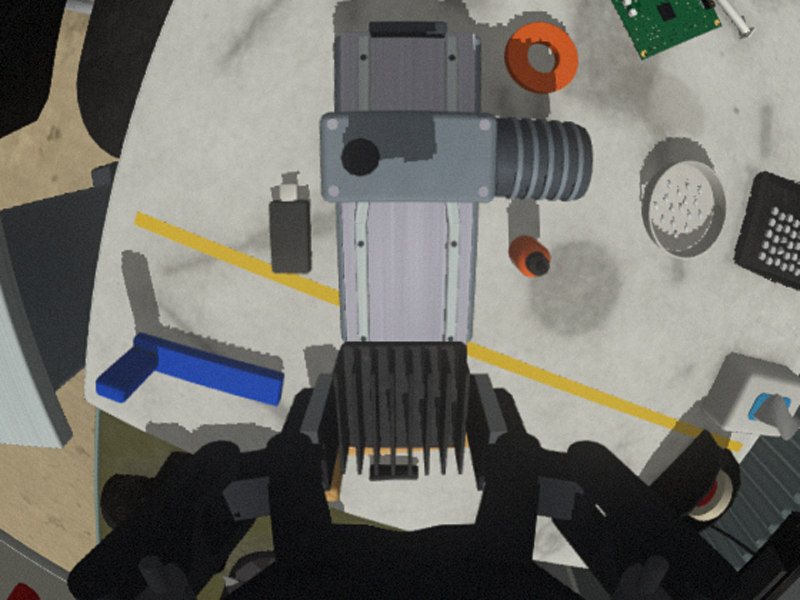

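The sink is held level and the bed lies ahead of it. The infeed bed edges are near (342,338) and (471,338), the inner rail faces near (370,300) and (444,300), and the outfeed end near (336,38) and (481,38).

```bash
python3 - <<'E'
from h import *
import pickle
c=pickle.load(open('pics/w3.pkl','rb'))
M=R.from_quat(manip.sense()['tool_rot']).as_matrix()
for n,x,y,z in [('inL',342,338,.024),('inR',471,338,.024),('railL',370,300,.032),('railR',443.5,300,.032),('outL',336,38,.024),('outR',481,38,.024),('guardLn',320,201,.09),('guardRn',497,202,.09),('guardLf',322,115,.09),('guardRf',494,115,.09),('knob',360,155,.1),('dropper',537,262,.056)]:
    p=pix('wrist',x*.7,y*.7,z,c); print(n,p.round(4),'tool',(M.T@(p-manip.sense()['tcp_pos'])*1e3).round(1))
E
```

```text
inL [ 0.5192 -0.0404  0.024 ] tool [-55.2 -43.3 172.1]
inR [ 0.6144 -0.0518  0.024 ] tool [-54.9  52.6 172.1]
railL [ 0.5451 -0.0105  0.032 ] tool [-22.4 -21.2 164.1]
railR [ 0.5961 -0.0166  0.032 ] tool [-22.2  30.2 164.1]
outL [0.5452 0.1716 0.024 ] tool [158.4 -43.1 172. ]
outR [0.6407 0.1607 0.024 ] tool [159.2  52.9 172.1]
guardLn [0.5326 0.0683 0.09  ] tool [ 54.4 -43.1 106.1]
guardRn [0.6275 0.0567 0.09  ] tool [ 54.3  52.5 106.1]
guardLf [0.5402 0.1142 0.09  ] tool [100.8 -41.1 106.1]
guardRf [0.6301 0.1038 0.09  ] tool [101.4  49.4 106.1]
knob [0.5583 0.09   0.1   ] tool [ 79.  -20.2  96.1]
dropper [0.6577 0.0107 0.056 ] tool [ 12.3  88.  140.2]
```

>>> send_rows(
  motion=[
    {"gripper": 35, "travel": [-5, 5, 0], "rotation": [0, 0, 0]},
    {"gripper": 35, "travel": [0, 0, 30], "rotation": [0, 0, 0]},
    {"gripper": 35, "travel": [0, 0, 35], "rotation": [0, 0, 0]},
    {"gripper": 35, "travel": [0, 0, 35], "rotation": [0, 0, 0]},
    {"gripper": 35, "travel": [0, 0, 30], "rotation": [0, 0, 0]},
    {"gripper": 35, "travel": [0, 0, 15], "rotation": [0, 0, 0]},
    {"gripper": 35, "travel": [0, 0, 8], "rotation": [0, 0, 0]},
    {"gripper": 35, "travel": [0, 0, 4], "rotation": [0, 0, 0]},
    {"gripper": 35, "travel": [0, 0, 0], "rotation": [0, 0, 0]},
    {"gripper": 35, "travel": [0, 0, 0], "rotation": [0, 0, 0]},
  ],
)

```text
t: 5.08
tcp_pos: [0.5743, 0.0033, 0.0395]
tool_rot: [0.745, 0.667, 0.001, 0.001]
force: [-0.2, 0.0, -0.5]
finger_gap: 0.511
```

```bash
python3 - <<'E'
from h import *
to([.569,.003,.033],-7)
wsnap('w4')
im=cv2.imread('pics/w4_raw.png')
cv2.imwrite('pics/w4c.png',cv2.resize(im[130:360,140:430],None,fx=2.5,fy=2.5,interpolation=cv2.INTER_CUBIC))
E
```

```text
t 5.08 tcp [0.5743 0.0033 0.0395] yaw -6.39 tilt [ 0.002 -0.   ] gap 0.511 F [-0.2  0.  -0.5]
tool shift mm [-0.9 -5.2  6.5] turn z 0.61
```

View pics/w4c.png

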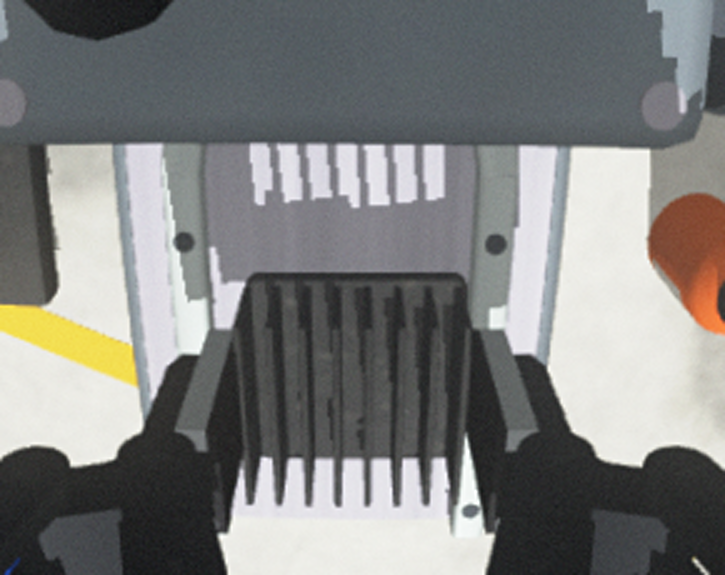

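The sink is square to the rails but about 3 mm too far right: its middle is at column 356 and the rails' middle at 342. I'll shift it, lower it and release.

>>> send_rows(
  motion=[
    {"gripper": 35, "travel": [0, -3, 0], "rotation": [0, 0, 0]},
    {"gripper": 35, "travel": [0, 0, 0], "rotation": [0, 0, 0]},
    {"gripper": 35, "travel": [0, 0, 3], "rotation": [0, 0, 0]},
    {"gripper": 35, "travel": [0, 0, 3], "rotation": [0, 0, 0]},
    {"gripper": 35, "travel": [0, 0, 1], "rotation": [0, 0, 0]},
    {"gripper": 35, "travel": [0, 0, 0], "rotation": [0, 0, 0]},
    {"gripper": 35, "travel": [0, 0, 0], "rotation": [0, 0, 0]},
  ],
)

```text
t: 5.72
tcp_pos: [0.5701, 0.004, 0.0315]
tool_rot: [0.746, 0.666, -0.0, -0.0]
force: [-1.2, -0.5, 0.4]
finger_gap: 0.513
```

>>> send_rows(
  motion=[
    {"gripper": 50, "travel": [0, 0, 0], "rotation": [0, 0, 0]},
    {"gripper": 55, "travel": [0, 0, 0], "rotation": [0, 0, 0]},
    {"gripper": 60, "travel": [0, 0, 0], "rotation": [0, 0, 0]},
    {"gripper": 60, "travel": [0, 0, 0], "rotation": [0, 0, 0]},
    {"gripper": 60, "travel": [0, 0, -10], "rotation": [0, 0, 0]},
    {"gripper": 60, "travel": [0, 0, -35], "rotation": [0, 0, 0]},
    {"gripper": 60, "travel": [0, 0, -40], "rotation": [0, 0, 0]},
    {"gripper": 60, "travel": [0, 0, -40], "rotation": [0, 0, 0]},
    {"gripper": 60, "travel": [0, 0, -40], "rotation": [0, 0, 0]},
  ],
)

```text
t: 6.47
tcp_pos: [0.5697, 0.0041, 0.1988]
tool_rot: [0.746, 0.666, -0.0, -0.0]
force: [0.7, 0.2, -0.1]
finger_gap: 0.7
```

```bash
python3 - <<'E'
from h import *
to([.485,-.143,.2],-91.3)
wsnap('w5')
E
```

```text
t 6.47 tcp [0.5697 0.0041 0.1988] yaw -6.43 tilt [-0.  0.] gap 0.7 F [ 0.7  0.2 -0.1]
tool shift mm [-155.6  -67.7   -1.2] turn z 84.87
```

View pics/w5.png

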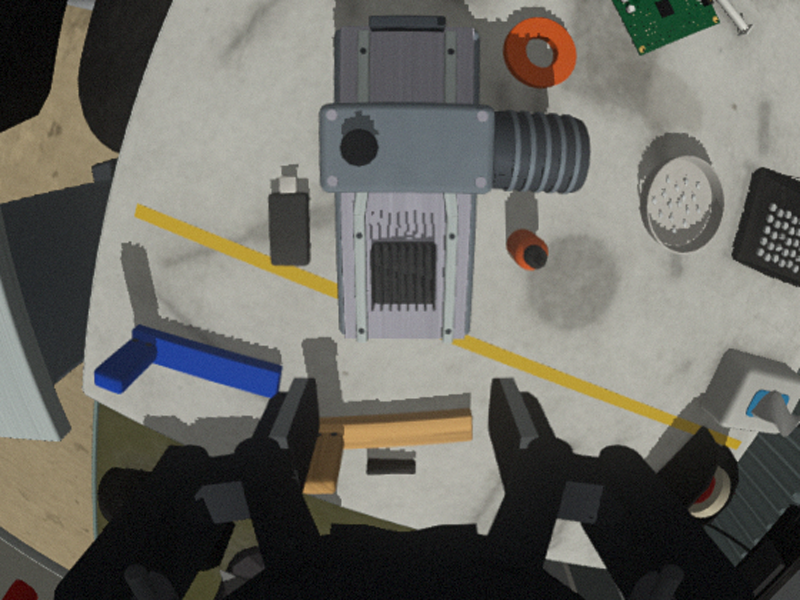

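The sink lies flat between the rails at columns 371–436 and rows 241–310, with its fins along the feed. Next I'll go to the stick.

>>> send_rows(
  motion=[
    {"gripper": 45, "travel": [-31, -13.5, 0], "rotation": [0, 0, 0]},
    {"gripper": 45, "travel": [-31, -13.5, 0], "rotation": [0, 0, 0]},
    {"gripper": 45, "travel": [-31, -13.5, 0], "rotation": [0, 0, 0]},
    {"gripper": 45, "travel": [-31, -13.5, 0], "rotation": [0, 0, 0]},
    {"gripper": 45, "travel": [-31, -13.5, 0], "rotation": [0, 0, 0]},
  ],
)

```text
t: 6.93
tcp_pos: [0.4848, -0.1435, 0.1972]
tool_rot: [0.745, 0.667, 0.0, 0.001]
force: [0.3, -1.5, 0.2]
finger_gap: 0.533
```

>>> send_rows(
  motion=[
    {"gripper": 45, "travel": [0, 0, 0], "rotation": [0, 0, 7.1]},
    {"gripper": 45, "travel": [0, 0, 0], "rotation": [0, 0, 7.1]},
    {"gripper": 45, "travel": [0, 0, 0], "rotation": [0, 0, 7.1]},
    {"gripper": 45, "travel": [0, 0, 0], "rotation": [0, 0, 7.1]},
    {"gripper": 45, "travel": [0, 0, 0], "rotation": [0, 0, 7.1]},
    {"gripper": 45, "travel": [0, 0, 0], "rotation": [0, 0, 7.1]},
    {"gripper": 45, "travel": [0, 0, 0], "rotation": [0, 0, 7.1]},
    {"gripper": 45, "travel": [0, 0, 0], "rotation": [0, 0, 7.1]},
    {"gripper": 45, "travel": [0, 0, 0], "rotation": [0, 0, 7.1]},
    {"gripper": 45, "travel": [0, 0, 0], "rotation": [0, 0, 7.1]},
    {"gripper": 45, "travel": [0, 0, 0], "rotation": [0, 0, 7.1]},
    {"gripper": 45, "travel": [0, 0, 0], "rotation": [0, 0, 7.1]},
  ],
)

```text
t: 7.93
tcp_pos: [0.4857, -0.1425, 0.197]
tool_rot: [1.0, -0.017, 0.0, 0.0]
force: [-0.0, -0.6, -0.2]
finger_gap: 0.526
```

```bash
python3 - <<'E'
from h import *
to([.485,-.143,.2],-91.3)
wsnap('w6')
E
```

```text
t 7.93 tcp [ 0.4857 -0.1425  0.197 ] yaw -91.98 tilt [ 0.001 -0.   ] gap 0.526 F [-0.  -0.6 -0.2]
tool shift mm [-0.6  0.6 -3. ] turn z -0.68
```

View pics/w6.png

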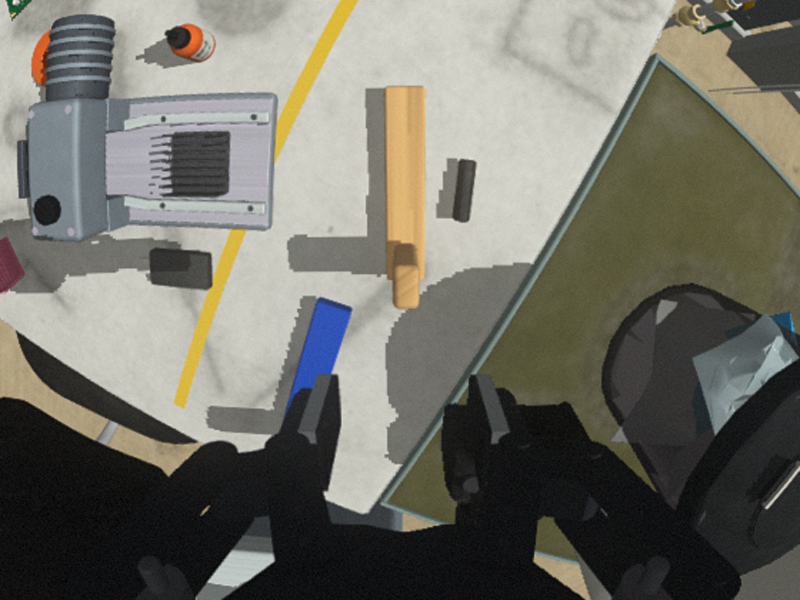

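The stick is straight in the view. Its bar spans columns 386–424 from row 88 (nose), the handle's top centre is near (405,285), and the clip is at (464,190), clear of it.

```bash
python3 - <<'E'
from h import *
import pickle
c=pickle.load(open('pics/w6.pkl','rb'))
s=manip.sense();M=R.from_quat(s['tool_rot']).as_matrix()
for n,x,y,z in [('nose',405,88,.014),('handle',405.5,285,.08),('htopfront',406,262,.08),('htopback',405,307,.08),('rear',405,278,.014)]:
    p=pix('wrist',x*.7,y*.7,z,c); print(n,p.round(4),'tool',(M.T@(p-s['tcp_pos'])*1e3).round(1))
E
```

```text
nose [ 0.6115 -0.1486  0.014 ] tool [125.8   1.3 183.1]
handle [ 0.4912 -0.1445  0.08  ] tool [  5.5   1.9 117. ]
htopfront [ 0.505  -0.1453  0.08  ] tool [ 19.4   2.1 117. ]
htopback [ 0.4775 -0.1438  0.08  ] tool [ -8.2   1.6 117. ]
rear [ 0.4758 -0.144   0.014 ] tool [ -9.9   1.9 183. ]
```

>>> send_rows(
  motion=[
    {"gripper": 45, "travel": [4, 1.6, 30], "rotation": [0, 0, 0]},
    {"gripper": 45, "travel": [0, 0, 35], "rotation": [0, 0, 0]},
    {"gripper": 45, "travel": [0, 0, 35], "rotation": [0, 0, 0]},
    {"gripper": 45, "travel": [0, 0, 35], "rotation": [0, 0, 0]},
    {"gripper": 45, "travel": [0, 0, 18], "rotation": [0, 0, 0]},
    {"gripper": 45, "travel": [0, 0, 8], "rotation": [0, 0, 0]},
    {"gripper": 10, "travel": [0, 0, 0], "rotation": [0, 0, 0]},
    {"gripper": 10, "travel": [0, 0, 0], "rotation": [0, 0, 0]},
    {"gripper": 10, "travel": [0, 0, 0], "rotation": [0, 0, 0]},
    {"gripper": 5, "travel": [0, 0, 0], "rotation": [0, 0, 0]},
    {"gripper": 5, "travel": [0, 0, 0], "rotation": [0, 0, 0]},
    {"gripper": 5, "travel": [0, 0, 0], "rotation": [0, 0, 0]},
  ],
  newtons=60,
)

```text
t: 8.98
tcp_pos: [0.4902, -0.1445, 0.0365]
tool_rot: [1.0, -0.014, 0.001, 0.0]
force: [-0.3, 0.0, -0.2]
finger_gap: 0.181
```

```bash
python3 - <<'E'
from h import *
to([.4897,-.1444,.2],-91.3)
E
```

```text
t 8.98 tcp [ 0.4902 -0.1445  0.0365] yaw -91.61 tilt [ 0.002 -0.001] gap 0.181 F [-0.3  0.  -0.2]
tool shift mm [-3.000e-01  1.000e-01 -1.635e+02] turn z -0.31
```

>>> send_rows(
  motion=[
    {"gripper": 5, "travel": [0, 0, -25], "rotation": [0, 0, 0]},
    {"gripper": 5, "travel": [0, 0, -35], "rotation": [0, 0, 0]},
    {"gripper": 5, "travel": [0, 0, -35], "rotation": [0, 0, 0]},
    {"gripper": 5, "travel": [0, 0, -30], "rotation": [0, 0, 0]},
  ],
)

```text
t: 9.32
tcp_pos: [0.4897, -0.1442, 0.1627]
tool_rot: [1.0, -0.014, 0.0, 0.0]
force: [0.6, -0.6, -1.6]
finger_gap: 0.182
```

>>> send_rows(
  motion=[
    {"gripper": 5, "travel": [0, 0, 0], "rotation": [0, 0, -7.1]},
    {"gripper": 5, "travel": [0, 0, 0], "rotation": [0, 0, -7.1]},
    {"gripper": 5, "travel": [0, 0, 0], "rotation": [0, 0, -7.1]},
    {"gripper": 5, "travel": [0, 0, 0], "rotation": [0, 0, -7.1]},
    {"gripper": 5, "travel": [0, 0, 0], "rotation": [0, 0, -7.1]},
    {"gripper": 5, "travel": [0, 0, 0], "rotation": [0, 0, -7.1]},
    {"gripper": 5, "travel": [0, 0, 0], "rotation": [0, 0, -7.1]},
    {"gripper": 5, "travel": [0, 0, 0], "rotation": [0, 0, -7.1]},
    {"gripper": 5, "travel": [0, 0, 0], "rotation": [0, 0, -7.1]},
    {"gripper": 5, "travel": [0, 0, 0], "rotation": [0, 0, -7.1]},
    {"gripper": 5, "travel": [0, 0, 0], "rotation": [0, 0, -7.1]},
    {"gripper": 5, "travel": [0, 0, 0], "rotation": [0, 0, -7.1]},
  ],
)

```text
t: 10.32
tcp_pos: [0.4895, -0.1441, 0.1609]
tool_rot: [0.744, 0.669, 0.0, 0.0]
force: [-0.0, 0.6, -1.7]
finger_gap: 0.178
```

```bash
python3 - <<'E'
from h import *
to([.5523,-.158,.062],-6.4)
E
```

```text
t 10.32 tcp [ 0.4895 -0.1441  0.1609] yaw -6.07 tilt [ 0. -0.] gap 0.178 F [-0.   0.6 -1.7]
tool shift mm [-7.1 63.8 98.9] turn z 0.33
```

>>> send_rows(
  motion=[
    {"gripper": 5, "travel": [-3, 32, 0], "rotation": [0, 0, 0.3]},
    {"gripper": 5, "travel": [-4, 32, 0], "rotation": [0, 0, 0]},
    {"gripper": 5, "travel": [0, 0, 30], "rotation": [0, 0, 0]},
    {"gripper": 5, "travel": [0, 0, 35], "rotation": [0, 0, 0]},
    {"gripper": 5, "travel": [0, 0, 20], "rotation": [0, 0, 0]},
    {"gripper": 5, "travel": [0, 0, 8], "rotation": [0, 0, 0]},
    {"gripper": 5, "travel": [0, 0, 0], "rotation": [0, 0, 0]},
  ],
)

```text
t: 10.9
tcp_pos: [0.551, -0.1578, 0.0657]
tool_rot: [0.747, 0.664, -0.001, -0.002]
force: [0.4, -0.2, -1.2]
finger_gap: 0.18
```

```bash
python3 - <<'E'
from h import *
to([.5523,-.158,.062],-6.4)
wsnap('w7')
E
```

```text
t 10.9 tcp [ 0.551  -0.1578  0.0657] yaw -6.73 tilt [-0.004  0.002] gap 0.18 F [ 0.4 -0.2 -1.2]
tool shift mm [-0.1  1.3  3.7] turn z -0.33
```

View pics/w7.png

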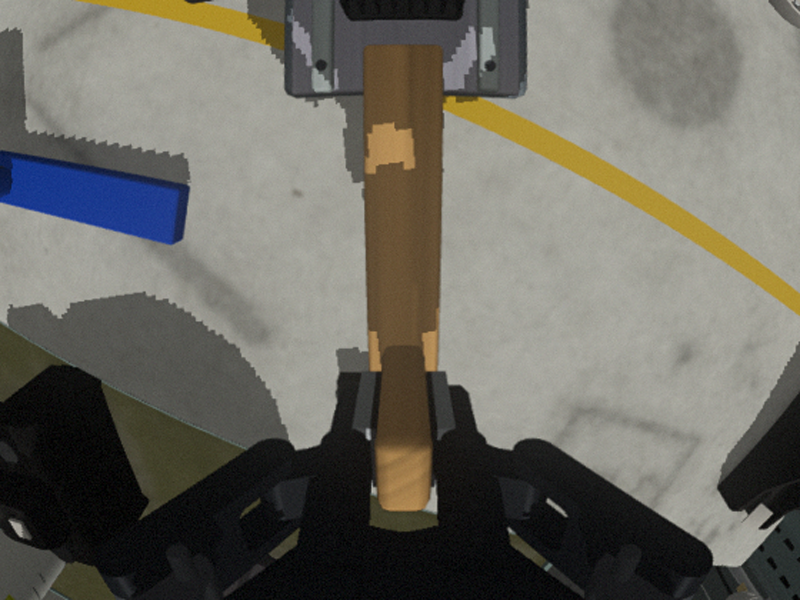

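The nose is centred on the sink and the bed: nose at column 402, sink 402, rail holes' middle 405. I'll lower onto the bed line and push.

>>> send_rows(
  motion=[
    {"gripper": 5, "travel": [0, 1, 3], "rotation": [0, 0, -0.2]},
    {"gripper": 5, "travel": [0, 0, 0], "rotation": [0, 0, 0]},
    {"gripper": 5, "travel": [6, 0, 0], "rotation": [0, 0, 0]},
    {"gripper": 5, "travel": [8, 0, 0], "rotation": [0, 0, 0]},
    {"gripper": 5, "travel": [8, 0, 0], "rotation": [0, 0, 0]},
    {"gripper": 5, "travel": [8, 0, 0], "rotation": [0, 0, 0]},
    {"gripper": 5, "travel": [8, 0, 0], "rotation": [0, 0, 0]},
    {"gripper": 5, "travel": [8, 0, 0], "rotation": [0, 0, 0]},
    {"gripper": 5, "travel": [8, 0, 0], "rotation": [0, 0, 0]},
  ],
)

```text
t: 11.7
tcp_pos: [0.5597, -0.1039, 0.0646]
tool_rot: [0.746, 0.666, 0.0, 0.0]
force: [0.9, -0.8, -0.4]
finger_gap: 0.177
```

```bash
python3 - <<'E'
from h import *
to([.5705,.004,.063],-6.5)
E
```

```text
t 11.7 tcp [ 0.5597 -0.1039  0.0646] yaw -6.5 tilt [ 0. -0.] gap 0.177 F [ 0.9 -0.8 -0.4]
tool shift mm [108.5  -1.5   1.6] turn z -0.0
```

>>> send_rows(
  motion=[
    {"gripper": 5, "travel": [7, -0.5, 1], "rotation": [0, 0, 0]},
    {"gripper": 5, "travel": [7, 0, 0], "rotation": [0, 0, 0]},
    {"gripper": 5, "travel": [7, 0, 0], "rotation": [0, 0, 0]},
    {"gripper": 5, "travel": [7, 0, 0], "rotation": [0, 0, 0]},
    {"gripper": 5, "travel": [7, 0, 0], "rotation": [0, 0, 0]},
    {"gripper": 5, "travel": [7, 0, 0], "rotation": [0, 0, 0]},
    {"gripper": 5, "travel": [7, 0, 0], "rotation": [0, 0, 0]},
    {"gripper": 5, "travel": [7, 0, 0], "rotation": [0, 0, 0]},
    {"gripper": 5, "travel": [7, 0, 0], "rotation": [0, 0, 0]},
    {"gripper": 5, "travel": [7, 0, 0], "rotation": [0, 0, 0]},
    {"gripper": 5, "travel": [7, 0, 0], "rotation": [0, 0, 0]},
    {"gripper": 5, "travel": [7, 0, 0], "rotation": [0, 0, 0]},
  ],
)

```text
t: 12.7
tcp_pos: [0.5688, -0.0208, 0.0635]
tool_rot: [0.746, 0.666, 0.0, 0.0]
force: [0.4, -0.8, -0.8]
finger_gap: 0.18
```

>>> send_rows(
  motion=[
    {"gripper": 5, "travel": [4, 0, 0], "rotation": [0, 0, 0]},
    {"gripper": 5, "travel": [4, 0, 0], "rotation": [0, 0, 0]},
    {"gripper": 5, "travel": [3, 0, 0], "rotation": [0, 0, 0]},
    {"gripper": 5, "travel": [2, 0, 0], "rotation": [0, 0, 0]},
    {"gripper": 5, "travel": [0, 0, 0], "rotation": [0, 0, 0]},
  ],
)

```text
t: 13.12
tcp_pos: [0.57, -0.0081, 0.0635]
tool_rot: [0.746, 0.666, -0.0, -0.0]
force: [-0.1, 0.3, -0.5]
finger_gap: 0.176
```

```bash
python3 - <<'E'
from h import *
to([.5705,.004,.063],-6.5)
E
```

```text
t 13.12 tcp [ 0.57   -0.0081  0.0635] yaw -6.51 tilt [-0.001  0.   ] gap 0.176 F [-0.1  0.3 -0.5]
tool shift mm [12.1 -0.8  0.5] turn z -0.01
```

Now short steps forward until the force shows contact with the stop.

>>> send_rows(
  motion=[
    {"gripper": 5, "travel": [2, 0, 0], "rotation": [0, 0, 0]},
    {"gripper": 5, "travel": [2, 0, 0], "rotation": [0, 0, 0]},
    {"gripper": 5, "travel": [2, 0, 0], "rotation": [0, 0, 0]},
    {"gripper": 5, "travel": [0, 0, 0], "rotation": [0, 0, 0]},
  ],
)

```text
t: 13.45
tcp_pos: [0.5707, -0.0022, 0.0634]
tool_rot: [0.746, 0.666, -0.0, -0.0]
force: [1.1, -0.0, -0.7]
finger_gap: 0.177
```

>>> send_rows(
  motion=[
    {"gripper": 5, "travel": [1.5, 0, 0], "rotation": [0, 0, 0]},
    {"gripper": 5, "travel": [1.5, 0, 0], "rotation": [0, 0, 0]},
    {"gripper": 5, "travel": [0, 0, 0], "rotation": [0, 0, 0]},
  ],
)

```text
t: 13.7
tcp_pos: [0.5711, 0.0006, 0.0635]
tool_rot: [0.746, 0.666, -0.0, -0.0]
force: [-0.0, 0.5, 0.1]
finger_gap: 0.18
```

```bash
python3 - <<'E'
from h import *
to([.5705,.004,.063],-6.5)
im=manip.snapshot('top')[:,:,::-1]
cv2.imwrite('pics/t2.png',cv2.resize(im[150:230,240:360],None,fx=6,fy=6,interpolation=cv2.INTER_CUBIC))
E
```

```text
t 13.7 tcp [0.5711 0.0006 0.0635] yaw -6.52 tilt [-0. -0.] gap 0.18 F [-0.   0.5  0.1]
tool shift mm [ 3.4 -1.   0.5] turn z -0.02
```

View pics/t2.png

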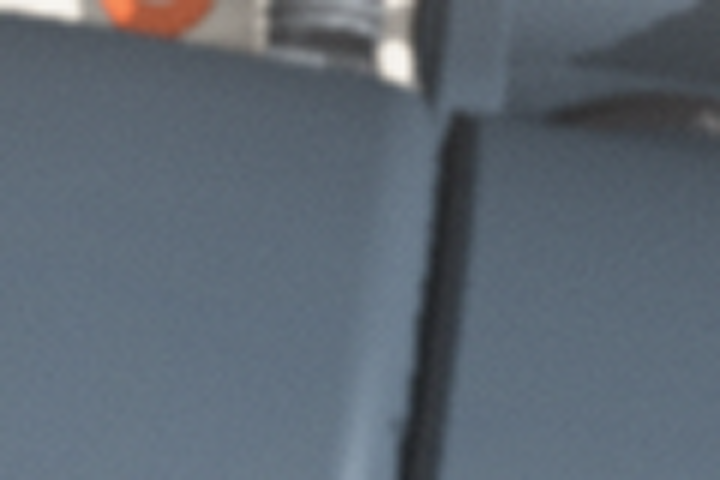

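The arm hides the machine in that view, so I'll go by force instead.

>>> send_rows(
  motion=[
    {"gripper": 5, "travel": [1.5, 0, 0], "rotation": [0, 0, 0]},
    {"gripper": 5, "travel": [1.5, 0, 0], "rotation": [0, 0, 0]},
    {"gripper": 5, "travel": [0, 0, 0], "rotation": [0, 0, 0]},
  ],
)

```text
t: 14.0
tcp_pos: [0.5715, 0.0008, 0.0641]
tool_rot: [0.745, 0.667, -0.002, 0.002]
force: [-1.9, -9.2, 2.6]
finger_gap: 0.182
```

>>> send_rows(
  motion=[
    {"gripper": 5, "travel": [1.5, 0, 0], "rotation": [0, 0, 0]},
    {"gripper": 5, "travel": [1.5, 0, 0], "rotation": [0, 0, 0]},
    {"gripper": 5, "travel": [0, 0, 0], "rotation": [0, 0, 0]},
  ],
)

```text
t: 14.25
tcp_pos: [0.572, 0.001, 0.0647]
tool_rot: [0.745, 0.667, -0.003, 0.003]
force: [-4.9, -18.7, 5.2]
finger_gap: 0.182
```

>>> send_rows(
  motion=[
    {"gripper": 5, "travel": [1.5, 0, 0], "rotation": [0, 0, 0]},
    {"gripper": 5, "travel": [1, 0, 0], "rotation": [0, 0, 0]},
    {"gripper": 5, "travel": [0, 0, 0], "rotation": [0, 0, 0]},
  ],
)

```text
t: 14.5
tcp_pos: [0.5723, 0.0013, 0.0651]
tool_rot: [0.744, 0.668, -0.004, 0.004]
force: [-6.4, -25.9, 9.0]
finger_gap: 0.178
```

Contact is firm (26 N) where the end stop was expected. Next I'll retract straight back.

>>> send_rows(
  motion=[
    {"gripper": 5, "travel": [-8, 0, 0], "rotation": [0, 0, 0]},
    {"gripper": 5, "travel": [-10, 0, 0], "rotation": [0, 0, 0]},
    {"gripper": 5, "travel": [-20, 0, 0], "rotation": [0, 0, 0]},
    {"gripper": 5, "travel": [-20, 0, 0], "rotation": [0, 0, 0]},
    {"gripper": 5, "travel": [-20, 0, 0], "rotation": [0, 0, 0]},
    {"gripper": 5, "travel": [-20, 0, 0], "rotation": [0, 0, 0]},
    {"gripper": 5, "travel": [-20, 0, 0], "rotation": [0, 0, 0]},
    {"gripper": 5, "travel": [-20, 0, 0], "rotation": [0, 0, 0]},
    {"gripper": 5, "travel": [-20, 0, -5], "rotation": [0, 0, 0]},
    {"gripper": 5, "travel": [-20, 0, -10], "rotation": [0, 0, 0]},
    {"gripper": 5, "travel": [-20, 0, -10], "rotation": [0, 0, 0]},
    {"gripper": 5, "travel": [-20, 0, 0], "rotation": [0, 0, 0]},
  ],
)

```text
t: 15.5
tcp_pos: [0.5483, -0.2089, 0.0899]
tool_rot: [0.746, 0.666, 0.001, 0.001]
force: [1.3, -0.8, -1.1]
finger_gap: 0.181
```

```bash
python3 - <<'E'
from h import *
to([.620,-.208,.09],-6.5)
E
```

```text
t 15.5 tcp [ 0.5483 -0.2089  0.0899] yaw -6.53 tilt [ 0.003 -0.001] gap 0.181 F [ 1.3 -0.8 -1.1]
tool shift mm [ 9.1 71.2  0.1] turn z -0.03
```

>>> send_rows(
  motion=[
    {"gripper": 5, "travel": [3, 24, 0], "rotation": [0, 0, 0]},
    {"gripper": 5, "travel": [3, 24, 0], "rotation": [0, 0, 0]},
    {"gripper": 5, "travel": [3, 23, 0], "rotation": [0, 0, 0]},
    {"gripper": 5, "travel": [0, 0, 15], "rotation": [0, 0, 0]},
    {"gripper": 5, "travel": [0, 0, 20], "rotation": [0, 0, 0]},
    {"gripper": 5, "travel": [0, 0, 10], "rotation": [0, 0, 0]},
    {"gripper": 5, "travel": [0, 0, 5], "rotation": [0, 0, 0]},
    {"gripper": 5, "travel": [0, 0, 1.5], "rotation": [0, 0, 0]},
    {"gripper": 5, "travel": [0, 0, 0], "rotation": [0, 0, 0]},
    {"gripper": 5, "travel": [0, 0, 0], "rotation": [0, 0, 0]},
  ],
)

```text
t: 16.33
tcp_pos: [0.619, -0.2069, 0.0373]
tool_rot: [0.746, 0.666, 0.0, 0.0]
force: [-0.3, -0.2, -1.3]
finger_gap: 0.177
```

>>> send_rows(
  motion=[
    {"gripper": 5, "travel": [0, 0, 1], "rotation": [0, 0, 0]},
    {"gripper": 5, "travel": [0, 0, 0.5], "rotation": [0, 0, 0]},
    {"gripper": 5, "travel": [0, 0, 0], "rotation": [0, 0, 0]},
  ],
)

```text
t: 16.58
tcp_pos: [0.6193, -0.2072, 0.0365]
tool_rot: [0.746, 0.666, 0.0, 0.001]
force: [0.0, -0.4, 4.5]
finger_gap: 0.177
```

Contact with the worktop. I'll release, rise, and look.

>>> send_rows(
  motion=[
    {"gripper": 20, "travel": [0, 0, 0], "rotation": [0, 0, 0]},
    {"gripper": 25, "travel": [0, 0, 0], "rotation": [0, 0, 0]},
    {"gripper": 35, "travel": [0, 0, 0], "rotation": [0, 0, 0]},
    {"gripper": 40, "travel": [0, 0, 0], "rotation": [0, 0, 0]},
    {"gripper": 40, "travel": [0, 0, -10], "rotation": [0, 0, 0]},
    {"gripper": 40, "travel": [0, 0, -30], "rotation": [0, 0, 0]},
    {"gripper": 40, "travel": [0, 0, -40], "rotation": [0, 0, 0]},
    {"gripper": 40, "travel": [0, 0, -40], "rotation": [0, 0, 0]},
    {"gripper": 40, "travel": [0, 0, -40], "rotation": [0, 0, 0]},
    {"gripper": 40, "travel": [0, 0, -40], "rotation": [0, 0, 0]},
    {"gripper": 40, "travel": [0, 0, 0], "rotation": [0, 0, 0]},
  ],
)

```text
t: 17.5
tcp_pos: [0.6238, -0.2092, 0.2463]
tool_rot: [0.746, 0.666, 0.003, 0.009]
force: [1.6, -0.4, 1.0]
finger_gap: 0.47
```

```bash
python3 - <<'E'
from h import *
to([.6193,-.2072,.2],-6.5)
wsnap('w8')
t=manip.snapshot('top')[:,:,::-1]; s=manip.snapshot('scene')[:,:,::-1]; w=cv2.imread('pics/w8_raw.png')
cv2.imwrite('pics/t3.png',t);cv2.imwrite('pics/s3.png',s)
f=lambda a:cv2.resize(a,(400,300),interpolation=cv2.INTER_CUBIC)
a=np.hstack([f(t[140:248,240:384]),f(s[150:261,220:368])]); b=np.hstack([f(w),f(t[125:275,210:410])])
cv2.imwrite('pics/fin.png',np.vstack([a,b]))
E
```

```text
t 17.5 tcp [ 0.6238 -0.2092  0.2463] yaw -6.51 tilt [ 0.017 -0.009] gap 0.47 F [ 1.6 -0.4  1. ]
tool shift mm [ 1.8 -5.5 46.2] turn z -0.01
```

View pics/fin.png

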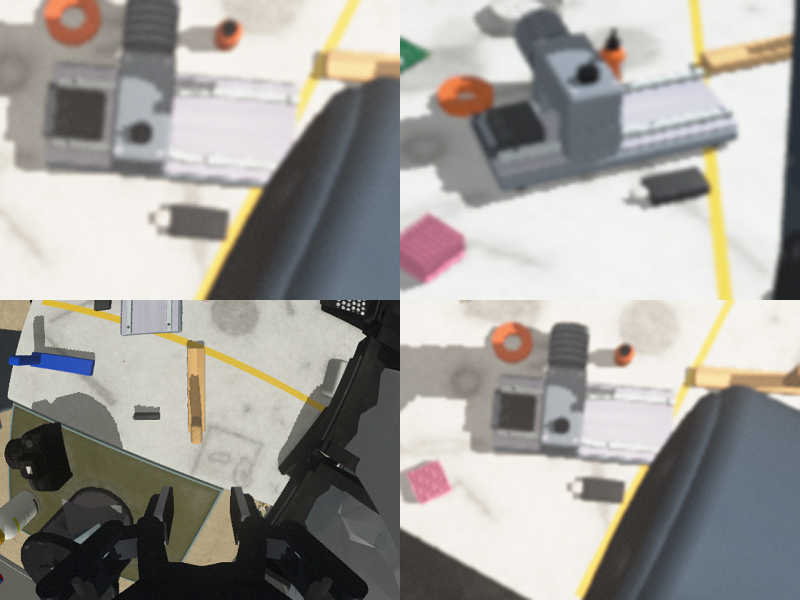

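The sink is on the outfeed bed against the stop, at about (77,111) in the upper-left tile, with its fins along the feed. The stick stands clear of the machine, at (195,390) in the lower-left tile. I'll make one numeric check and then hand in.

```bash
python3 - <<'E'
from h import *
p=pix('top',240+77/2.778,140+111/2.778,.046)[:2]; o=np.array([.5784,.0843]); ex=np.array([.1107,.9939]); ey=np.array([-ex[1],ex[0]])
print('sink x,y in deburrer mm',((p-o)@ex*1e3).round(1),((p-o)@ey*1e3).round(1))
b=cv2.imread('pics/top_raw.png');a=cv2.imread('pics/t3.png')
for n,(x,y) in dict(loupe=(184,184),tape=(388,60),dropper=(548,77),dongle=(512,271)).items():
    u,v=int(130+x/2.857),int(125+y/2.857);r=cv2.matchTemplate(a[v-18:v+19,u-18:u+19],b[v-12:v+13,u-12:u+13],cv2.TM_CCOEFF_NORMED)
    print(n,'shift px',np.array(cv2.minMaxLoc(r)[3])-6,round(r.max(),2))
s=manip.sense();print(s['t'],np.abs(s['qd']).max().round(3))
manip.sign_off()
E
```

```text
sink x,y in deburrer mm 58.9 -0.4
loupe shift px [0 0] 0.81
tape shift px [0 0] 0.84
dropper shift px [0 0] 1.0
dongle shift px [0 0] 1.0
17.65 0.041
the job is handed in; nothing more can be done
```

The job is done and handed in at 17.65 s of the 72 s allowed. The heat sink is against the end stop and the push stick is set down clear of the machine.

**What I did**
- I placed the heat sink flat between the infeed rails, fins along the feed, and released it.
- With the wooden stick I pushed it under the guard until the force rose firmly to about 26 N at the expected end-stop position. By the tool positions, the gripper stayed on the infeed side throughout.
- I set the stick on its sole on the worktop, behind the infeed and clear of the machine, and let go.

**Last checks**
- **Heat sink:** the top camera puts it at x ≈ 58.9 mm and y ≈ −0.4 mm in the deburrer frame, against 57.5 mm when touching the stop. That reading is only good to a few millimetres, so the firm contact is the stronger evidence.
- **Stick:** the worktop took its weight (4.5 N) before I released it. It looks upright in the last picture, but I did not measure its tilt.
- **Bystanders:** the loupe, tape, dropper and dongle show no shift in the top image. I saw the clip only in the wrist view, where it looked in place, and did not measure it.

**What disagreed or failed**
- The wrist camera read lengths about 5% short, and it differed from the top camera by up to about 7 mm. I corrected for this with closer looks.
- The first move call was refused because some rows had no rotation entry. One top picture late in the push was blocked by the arm.

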